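# Open the sample port of the turbidity meter

## Task

Get the turbidity meter's sample port ready for the next vial: with a fingertip press the front edge of the large lid down once, until its push-push catch lets go, then take the finger away and see that the lid has popped up and stays ajar by itself. Then push the lid over backwards with the fingers until it lies back against its stop, and leave it standing open. Be gentle: nothing is picked up, the meter is not shoved about, the small lid beside it stays shut, and the vials, rack, dishes, loupe and slide case round it stay where they are.

Things in the scene. Friction and masses are not known exactly. Their poses are not given: they have to be found in the camera images.
- meter: bench turbidity meter, white plastic case 207 (x) x 192 (y) mm, 2.6 kg, loose on four feet. Origin: centre of the underside, on the worktop; x points from the sloping front panel (black display, grey keys) to the back, y to its left. On the flat deck of the back half (75 mm high) lie two grey lids side by side, hinged at the rear 86 mm behind the origin, opening up and backward
- sample_lid_edge (a point): middle of the large lid's front edge, on its top face; moves with the lid, x axis along the lid to the hinge, z out of its top face. The lid is 84 mm wide, 86 mm from hinge to front edge, 7 mm thick; shut, its top is 87 mm up. A black catch tongue (15 wide, 21 mm long) hangs under it 26 mm left of the middle: push at the middle
- sample_lid_hinge (a point): middle of the large lid's hinge axis (along the meter's y); fixed in the meter at x = 86, y = 35, z = 80 mm; the hinge axis lies in the plane of the lid's underside
- sample_lid (a joint): large lid, rad. 0: shut, latched. Pressing the front edge takes 3 to 4 N; the catch lets go about 3 mm down (-0.035), hard stop at -0.052 (4.5 mm). As the finger draws back, a spring arm throws the lid up within 1 s to rest at 0.95 (edge 70 mm above, 50 mm in front of the hinge). Beyond, the hinge is damped and a little stiff (1 to 2 N at the edge) and stays from about 1.4 on; stop at 1.85
- sample_lid_pin (a joint): the sprung follower pin of the large lid's catch, inside the case and out of sight, m. About 0 while latched, +0.003 once the catch has let go; it goes to -0.004 only when the opened lid is pressed down shut again
- small_lid (a joint): angle of the small lid, rad. 0: shut; it has a push-push catch of the same kind and pops to 0.95 if it is pressed
- rack: white vial rack, a block 44x124x24 mm with four holes, standing to the left of the meter, its length along the meter's depth. Origin: centre of the underside
- vial_a: capped vial, 15 mm across, 50 mm high, standing in the rack, its top 56 mm above the worktop. Origin: centre of its underside
- vial_b: second capped vial like the first, in the same rack
- vial_c: third capped vial like the first, in the same rack
- dish_a: petri dish, 58 mm across, 14 mm high, to the right of the meter, near its front. Origin: centre of the underside
- dish_b: second petri dish, same size, to the right of the meter, near its back
- loupe: black eyeglass loupe, 35 mm across, 40 mm high, behind the meter. Origin: centre of the underside
- slide_case: small blue slide box, 33x84x32 mm, in front of the meter. Origin: centre of the underside
- small_lid_edge (a point): middle of the small lid's front edge, on its top face. The small lid (46 mm wide, 60 mm long, 7 mm thick) closes the storage port, to the right of the large lid, 22 mm away

How it is judged (in metres and radians):
On the way, in this order (a step that is already met when the one before it is completed fails the run):
1. the large lid is pressed down until its catch lets go (value of joint sample_lid below -0.022 rad and value of joint sample_lid_pin above 0.0012 m).
2. the large lid has popped ajar and stays there by itself for 0.4 s, nothing of the robot touching the meter (value of joint sample_lid between 0.8 and 1.15 rad and contact force between each of the fingers, the arm and meter below 0.1 N), for 0.4 s.
At the end, for the whole second after the job is handed in: the large lid stands fully back, within 0.15 rad of its stop at 1.85, at rest; the small lid is shut (below 0.06 rad); the meter is within 25 mm of where it stood and at rest (value of joint sample_lid above 1.7 rad and velocity of joint sample_lid below 0.1 rad/s and value of joint small_lid below 0.06 rad and linear speed of meter below 0.02 m/s and distance of meter from where it was at the start of the episode below 0.025 m); the robot touches nothing.
It fails at once if the large lid is pressed shut again after its catch has let go (value of joint sample_lid_pin below -0.0025 m).
It fails at once if the small lid is popped open (value of joint small_lid above 0.15 rad).
It fails at once if the meter is shoved or lifted more than 25 mm (distance of meter from where it was at the start of the episode above 0.025 m).
It fails at once if the meter is hit or pressed with more than 40 N (contact force between any of the fingers, the arm and meter above 40 N).
It fails at once if a vial, the rack, a dish, the loupe or the slide case is moved or lifted more than 30 mm (distance of any of rack, vial_a, vial_b, vial_c, dish_a, dish_b, loupe, slide_case from where it was at the start of the episode above 0.03 m).
It also fails if it takes over 48 s, if anything falls off the work surface, if the arm or the gripper's body presses on something with over 40 N, if the wrist force passes 120 N, or if a joint passes its speed limit or range.

## Robot

A 6-joint arm with a two-finger parallel gripper is mounted at the origin on a cart in front of the work surface, level with it; the furniture and walls round the work are solid. World frame = base frame: x ahead of the robot, y to its left, z up, the work surface at z = 0. Lengths are in mm, angles in rad, forces in N, time in s.
With the tool pointing down it reaches from about 325 to 900 mm from the base axis. Payload 6.1 kg.
Tool frame: the origin (TCP) lies midway between the tips of the shut fingers; the grasp point (between the pads) lies 19 mm behind it (manip.grip_depth is the distance from the TCP to the grasp point, in mm); z points along the fingers, y is the line along which they close (so a half turn about z gives the same grasp; the last joint's range is limited). The gripper opens to 87 mm and grips with 3 to 60 N. Pads are 19 mm wide; open, the fingers measure 117 mm over their backs; the gripper's body (75 mm by 190 mm) begins 51 mm behind the grasp point.
Start: joints at [1.039, 0.22, 1.526, -0, 1.395, -0.126], TCP at [246.719, 574.235, 222.538] pointing down, gripper open.
Joint ranges: [-2.98, 2.98], [-0.91, 2.08], [0.09, 2.57], [-1.24, 4.39], [0.2, 2.65], [-2.68, 2.68]. Speed limits (rad/s): [2.57, 2.57, 3.01, 3.14, 3.14, 3.14].

## Interface

Orientations are given as [roll, pitch, yaw] about the fixed x, y, z axes, in that order (R = Rz(yaw) Ry(pitch) Rx(roll)).
In Python, from station import manip gives the robot as it stands.
- The arm moves only by the shell command python3 -m crank 'ROWS' [OPENING] [FORCE]. ROWS is JSON, a list of rows, each an object of numbers: "x", "y", "z": the shift along the tool's x, y, z in m; "roll": the turn about the tool's z in rad. In form: [{"x": .., "y": .., "z": .., "roll": ..}, ...]. A call has 1 to 10 rows; each row shifts and turns the commanded pose from where the row before left it, along the tool's axes as they then stand; what a row does not reach is not made up. A row lasts 1/12 s, in which the tool goes at most 41.7 mm and 7.16 degrees, less where a joint would pass 70% of its speed; a pose out of reach is approached as far as the arm can. A call is refused whole if a number of a shift passes 0.0417 or a number of a turn 0.125, either way. A call with a gripper value outside its range is refused whole. OPENING is the closure, from 0 (fully open) to 1 (shut), set as the call begins (- or left out, the last holds). The fingers move at their own pace and stop on an object; FORCE is the grip in N (left out, the last holds). Time passes only in rows, so rows that do not move let the fingers close. It gives the time, the measured TCP pose, the force, the opening and the grip force at its end, in the units of the state.
- manip.get_state(): the state, without advancing time (a new reading comes with each control period).
- manip.grab_frame(name): name is "scene" or "top" or "wrist"; returns a dict with "pixels" (384x512x3 uint8, red, green, blue), "fx", "fy", "cx", "cy" (pixels), "k1" (the pictures are not rectified: a ray, as slopes to the right and down, at radius r is drawn at 1 + k1 r^2 times it, then the intrinsics apply), "rvec" (rotation vector, rad) and "tvec" (3), from world to camera coordinates, as OpenCV has them; the wrist camera has in their place "hand_eye" (4x4, takes a point from camera to tool coordinates, whose origin is the TCP and whose axes are the flange's). Camera axes: x right, y down, z forward; pixel columns grow to the right and rows downward; lengths in mm; the calibration is good to about 2 mm. A picture is of the moment at which its call begins: read the wrist's pose just before it. There is no depth.
- manip.hand_in(): hands the job in; it is judged then, once.
Trained networks look in a picture, given as the dict that the camera call returned (one of the last four; its "shot" number tells which), for a name from the list of things; names that differ only in an ending like _2 or _b are one class to them, and where a whole thing is asked for, a point or a joint stands for the part that bears it (a point fixed in the world has none). Each returns a list of dicts, best first, with "p" (0 to 1); they miss things now and then, are a little off and sometimes report something else, mostly with a low value. They report only what shows in the picture. A call takes as long as a camera call.
- manip.find_in(picture, name): "rect" ([left, top, right, bottom] in pixels, round what is visible of it).
- manip.masks_of(picture, name): "mask" (384x512 bool, what is visible of it) and "rect" ([left, top, right, bottom] in pixels, round what is visible of it).
- manip.mark_of(picture, name): "point" ([column, row] in pixels: a listed point, or the origin of a listed thing).
The state is a dict: "time": time; "q": joint angles; "qd": joint speeds; "tau": joint torques, N m; "tool_pos": TCP position; "eef_rot": TCP orientation; "contact_force": force on the tool from outside, world axes, zero at the start; "wrist_torque": the same for the moment, N m; "opening": finger opening in mm; "grip_force": force on a finger pad.
Only numpy, scipy, OpenCV 4.12 (cv2) and the standard library are available. Lean on these libraries where they do the work, as an engineer would, in place of code of your own. Each camera call takes 0.05 s, during which the arm holds its last target. There are 200 camera calls.

## Working session

There is one attempt and no reset: what is moved stays moved. The work goes in short steps, Python scripts to look and compute and a shell command to move; the robot and the scene stay as the last step left them, time stands still between calls to the robot, and variables do not carry over. Pictures are saved under pics/ and viewed, at most 10 in all, crops included, and the job is handed in when it is done.

```bash
mkdir -p pics
cat > h.py <<'E'
import numpy as np, cv2
from scipy.spatial.transform import Rotation as Ro
from station import manip
def ray(f,px,st=None):
    u=(np.array(px,float)-[f['cx'],f['cy']])/[f['fx'],f['fy']]
    x=u.copy()
    for _ in range(20): x=u/(1+f['k1']*(x@x))
    d=np.array([x[0],x[1],1.])
    if 'rvec' in f and f['rvec'] is not None:
        R=cv2.Rodrigues(np.array(f['rvec'],float))[0];t=np.array(f['tvec'],float).ravel()
        return -R.T@t,R.T@d
    H=np.array(f['hand_eye']);R=Ro.from_euler('xyz',st['eef_rot']).as_matrix();p=np.array(st['tool_pos'])
    return R@H[:3,3]+p,R@(H[:3,:3]@d)
def atz(f,px,z,st=None):
    o,d=ray(f,px,st); return o+d*(z-o[2])/d[2]
def tri(rs):
    A=0;b=0
    for o,d in rs:
        d=d/np.linalg.norm(d);P=np.eye(3)-np.outer(d,d);A=A+P;b=b+P@o
    return np.linalg.solve(A,b)
Z=dict(meter=0,sample_lid_edge=87,sample_lid_hinge=80,small_lid_edge=87,rack=0,vial_a=6,dish_a=0,loupe=0,slide_case=0)
E
python3 - <<'E'
from h import *
s=manip.get_state(); print({k:np.round(s[k],3) for k in ('time','tool_pos','eef_rot','contact_force','opening')})
for n in ('scene','top'):
    f=manip.grab_frame(n); cv2.imwrite(f'pics/{n}0.png',f['pixels'][:,:,::-1])
    for k,z in Z.items():
        for m in manip.mark_of(f,k)[:3]:
            print(n,k,round(m['p'],2),np.round(m['point']),np.round(atz(f,m['point'],z)))
E
```

```text
{'time': np.float64(0.0), 'tool_pos': array([246.403, 573.697, 221.436]), 'eef_rot': array([-3.14 , -0.   ,  2.736]), 'contact_force': array([ 0.024,  0.161, -0.026]), 'opening': np.float64(87.154)}
scene meter 0.78 [280. 252.] [513.  10.   0.]
scene sample_lid_edge 0.59 [264. 210.] [512.  47.  87.]
scene small_lid_edge 0.85 [306. 216.] [540. -32.  87.]
scene rack 0.57 [242. 212.] [593. 171.   0.]
scene vial_a 0.63 [252. 203.] [632. 170.   6.]
scene vial_a 0.59 [238. 213.] [577. 169.   6.]
scene vial_a 0.45 [222. 220.] [531. 180.   6.]
scene dish_a 0.76 [327. 299.] [ 450. -133.    0.]
scene dish_a 0.57 [356. 267.] [ 559. -135.    0.]
scene loupe 0.46 [323. 217.] [682.   5.  -0.]
scene loupe 0.45 [204. 275.] [375.  84.   0.]
scene slide_case 0.55 [201. 276.] [367.  87.   0.]
top meter 0.95 [284. 205.] [532.  26.   0.]
top meter 0.52 [219. 189.] [567. 181.   0.]
top sample_lid_edge 0.9 [275. 203.] [527.  51.  87.]
top sample_lid_hinge 0.68 [280. 165.] [614.  40.  80.]
top small_lid_edge 0.58 [313. 196.] [546. -32.  87.]
top rack 0.82 [221. 180.] [590. 178.   0.]
top rack 0.26 [218. 199.] [544. 183.   0.]
top vial_a 0.52 [217. 198.] [546. 184.   6.]
top vial_a 0.45 [221. 189.] [566. 177.   6.]
top vial_a 0.43 [225. 164.] [629. 169.   6.]
top dish_a 0.72 [348. 236.] [ 463. -129.    0.]
top dish_a 0.66 [351. 200.] [ 550. -138.    0.]
top loupe 0.49 [295. 143.] [685.  -1.   0.]
top slide_case 0.9 [258. 273.] [371.  82.   0.]
```

View pics/scene0.png

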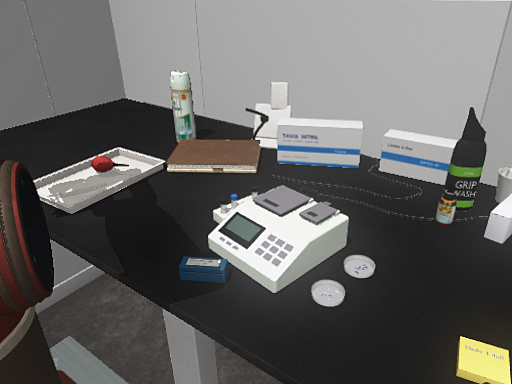

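View pics/top0.png

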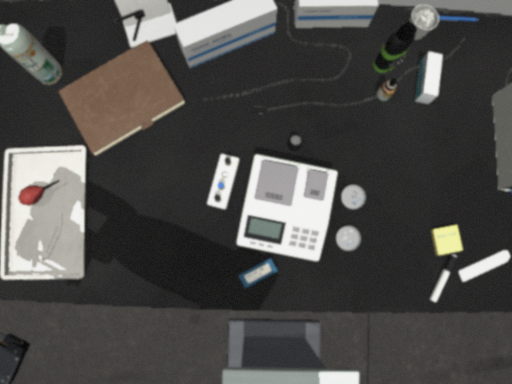

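The top view shows the meter at (288,205), its large lid at (275,182) and small lid at (316,184), with the rack on the left. The scene view agrees. Next I'll shut the fingers and go above the front of the lid.

```bash
python3 -m crank '[{"x":-0.008,"y":-0.014,"z":-0.006,"roll":-0.1},{"x":-0.015,"y":-0.025,"z":-0.01,"roll":-0.1},{"x":-0.018,"y":-0.034,"z":-0.01,"roll":-0.1},{"x":-0.018,"y":-0.034},{"x":-0.018,"y":-0.034},{"x":-0.018,"y":-0.034},{"x":-0.018,"y":-0.034},{"x":-0.018,"y":-0.034},{"x":-0.018,"y":-0.034},{"x":-0.018,"y":-0.034}]' 1 10
python3 -m crank '[{"x":-0.018,"y":-0.034},{"x":-0.018,"y":-0.034},{"x":-0.018,"y":-0.034},{"x":-0.018,"y":-0.034},{"x":-0.018,"y":-0.034},{"x":-0.014,"y":-0.025},{"x":-0.008,"y":-0.014},{},{},{}]'
python3 - <<'E'
from h import *
s=manip.get_state(); f=manip.grab_frame('wrist'); cv2.imwrite('pics/w1.png',f['pixels'][:,:,::-1])
print(np.round(s['tool_pos']),np.round(s['eef_rot'],3),s['opening'],s['time'],np.round(f['hand_eye'],2))
for k in ('meter','sample_lid_edge','sample_lid_hinge','small_lid_edge'):
    for m in manip.mark_of(f,k)[:2]: print(k,round(m['p'],2),np.round(m['point']),np.round(atz(f,m['point'],Z[k],s),1))
for k in ('sample_lid','small_lid'):
    for m in manip.masks_of(f,k)[:1]:
        c,_=cv2.findContours(m['mask'].astype('uint8'),0,1); c=max(c,key=cv2.contourArea)[:,0]
        w=np.array([atz(f,p,87,s)[:2] for p in c],np.float32); r=cv2.minAreaRect(w)
        print(k,m['p'],np.round(m['rect']),np.round(r[0],1),np.round(r[1],1),r[2])
E
```

```text
[247. 574. 223.] [ 3.142 -0.     2.736] 87.21833488484276 1.0 [[   0.     -0.96   -0.28   76.31]
 [   1.      0.     -0.     -1.19]
 [   0.     -0.28    0.96 -162.97]
 [   0.      0.      0.      1.  ]]schema error: expected keys x, y, z, roll
schema error: expected keys x, y, z, roll
```

```bash
python3 -m crank '[{"x":-0.008,"y":-0.014,"z":-0.006,"roll":-0.1},{"x":-0.015,"y":-0.025,"z":-0.01,"roll":-0.1},{"x":-0.018,"y":-0.034,"z":-0.01,"roll":-0.1},{"x":-0.018,"y":-0.034,"z":0,"roll":0},{"x":-0.018,"y":-0.034,"z":0,"roll":0},{"x":-0.018,"y":-0.034,"z":0,"roll":0},{"x":-0.018,"y":-0.034,"z":0,"roll":0},{"x":-0.018,"y":-0.034,"z":0,"roll":0},{"x":-0.018,"y":-0.034,"z":0,"roll":0},{"x":-0.018,"y":-0.034,"z":0,"roll":0}]' 1 10
python3 -m crank '[{"x":-0.018,"y":-0.034,"z":0,"roll":0},{"x":-0.018,"y":-0.034,"z":0,"roll":0},{"x":-0.018,"y":-0.034,"z":0,"roll":0},{"x":-0.018,"y":-0.034,"z":0,"roll":0},{"x":-0.018,"y":-0.034,"z":0,"roll":0},{"x":-0.014,"y":-0.025,"z":0,"roll":0},{"x":-0.008,"y":-0.014,"z":0,"roll":0},{"x":0,"y":0,"z":0,"roll":0},{"x":0,"y":0,"z":0,"roll":0}]'
cat > look.py <<'E'
import sys
from h import *
s=manip.get_state(); f=manip.grab_frame('wrist'); cv2.imwrite(f'pics/{sys.argv[1]}.png',f['pixels'][:,:,::-1])
print(np.round(s['tool_pos'],1),np.round(s['eef_rot'],3),s['opening'],s['time'],np.round(s['contact_force'],1))
for k in ('meter','sample_lid_edge','sample_lid_hinge','small_lid_edge'):
    for m in manip.mark_of(f,k)[:2]: print(k,round(m['p'],2),np.round(m['point']),np.round(atz(f,m['point'],Z[k],s),1))
for k in ('sample_lid','small_lid'):
    for m in manip.masks_of(f,k)[:1]:
        c,_=cv2.findContours(m['mask'].astype('uint8'),0,1); c=max(c,key=cv2.contourArea)[:,0]
        w=np.array([atz(f,p,87,s)[:2] for p in c],np.float32); r=cv2.minAreaRect(w)
        print(k,m['p'],np.round(m['rect']),np.round(r[0],1),np.round(r[1],1),r[2])
E
python3 look.py w2
```

```text
time: 2.18
tool_pos: [366.5, 241.3, 248.9]
eef_rot: [3.141, 0.001, 3.036]
contact_force: [0.6, -0.5, 0.2]
opening: 28.0
grip_force: 0.0
time: 2.93
tool_pos: [455.5, 22.8, 248.5]
eef_rot: [3.141, -0.0, 3.034]
contact_force: [-0.0, 0.4, -0.5]
opening: 0.3
grip_force: 0.0
[455.5  22.8 248.5] [ 3.141 -0.     3.034] 0.3344559036725609 2.9333 [-0.   0.4 -0.5]
meter 0.67 [259. 214.] [531.1  17.7   0. ]
sample_lid_hinge 0.59 [153. 179.] [445.8 -97.5  80. ]
```

View pics/w2.png

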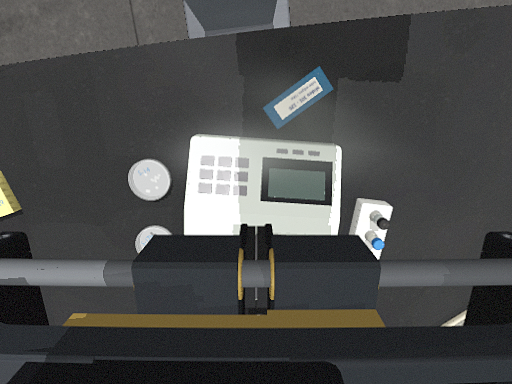

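The wrist view is turned: the meter front is at row 140, keys at (220,175) and display at (297,180), and the gripper hides the lids. I'll go further back so the lids show.

```bash
python3 -m crank '[{"x":-0.02,"y":0,"z":0,"roll":0},{"x":-0.035,"y":0,"z":0,"roll":0},{"x":-0.035,"y":0,"z":0,"roll":0},{"x":-0.035,"y":0,"z":0,"roll":0},{"x":-0.015,"y":0,"z":0,"roll":0},{"x":0,"y":0,"z":0,"roll":0},{"x":0,"y":0,"z":0,"roll":0}]'
python3 look.py w3
```

```text
time: 3.87
tool_pos: [594.4, 9.0, 247.8]
eef_rot: [3.142, -0.002, 3.036]
contact_force: [-1.1, -0.6, 0.1]
opening: 0.6
grip_force: 0.0
[594.4   9.  247.8] [ 3.142e+00 -2.000e-03  3.036e+00] 0.6078687047069021 3.8667 [-1.1 -0.6  0.1]
meter 0.95 [257. 116.] [530.5  16.3   0. ]
sample_lid_edge 0.64 [296. 116.] [531.9  56.5  87. ]
sample_lid_hinge 0.69 [281. 193.] [617.6  34.4  80. ]
small_lid_edge 0.87 [212. 138.] [545.4 -35.1  87. ]
sample_lid 0.67 [249. 115. 334. 200.] [576.8  46. ] [85.6 94.1] 79.3375473022461
```

View pics/w3.png

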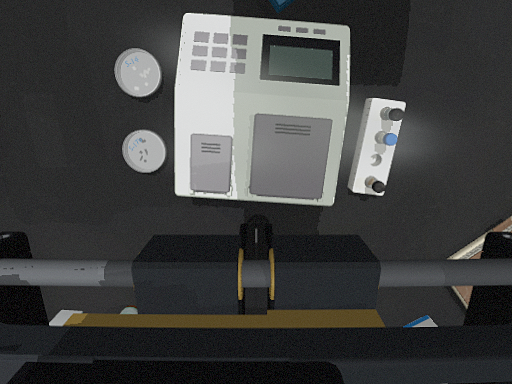

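The large lid is plain to see: front edge (254,113)–(332,118), hinge edge (249,197)–(325,200). The small lid's front edge is at row 135 on the left.

Run:
```python
from h import *
s=manip.get_state(); f=manip.grab_frame('wrist')
c=[atz(f,p,87,s) for p in [(254,113),(332,118),(325,200),(249,197),(191,135),(232,136)]]
print(np.round(c,1))
yaw=np.arctan2(*(c[1]-c[0])[[1,0]])-np.pi/2; print('yaw front',yaw,'sides',[np.arctan2(*(b-a)[[1,0]]) for a,b in((c[0],c[3]),(c[1],c[2]))])
e=(c[0]+c[1])/2; T=e[:2]; R=Ro.from_euler('xyz',s['eef_rot']).as_matrix()
y=float(yaw)
print('edge',e, 'len',np.linalg.norm(c[1]-c[0]))
u=np.array([np.cos(y),np.sin(y)]);v=np.array([-u[1],u[0]])
t=T+u*5-v*5; d=np.r_[t-s['tool_pos'][:2],100-s['tool_pos'][2]]; print('target',t,'tool shift',R.T@d)
```

```text
[[524.4  12.5  87. ]
 [538.1  94.9  87. ]
 [629.5  83.7  87. ]
 [616.7  -3.1  87. ]
 [540.1 -57.9  87. ]
 [545.9 -13.8  87. ]]
yaw front -0.16518515894526842 sides [np.float64(-0.16828377160119706), np.float64(-0.12250011102391713)]
edge [531.28048753  53.72864067  87.        ] len 83.53492411553518
target [535.3902523   47.97452618] tool shift [ 62.69133924  32.92490233 149.02810743]
```

```bash
python3 -m crank '[{"x":0.015,"y":0.008,"z":0.01,"roll":0.05},{"x":0.025,"y":0.013,"z":0.02,"roll":0},{"x":0.02,"y":0.01,"z":0.03,"roll":0},{"x":0,"y":0,"z":0.035,"roll":0},{"x":0,"y":0,"z":0.03,"roll":0},{"x":0,"y":0,"z":0.01,"roll":0},{"x":0,"y":0,"z":0,"roll":0},{"x":0,"y":0,"z":0,"roll":0}]'
python3 - <<'E'
from h import *
f=manip.grab_frame('scene'); p=f['pixels'][150:300,180:380,::-1]; cv2.imwrite('pics/s4.png',cv2.resize(p,None,fx=4,fy=4,interpolation=2))
s=manip.get_state(); y=-.16;u=np.array([np.cos(y),np.sin(y)]);v=np.array([-u[1],u[0]])
d=s['tool_pos'][:2]-np.array([531.3,53.7]);print('in lid frame',d@u,d@v)
E
```

```text
time: 4.93
tool_pos: [540.1, 47.6, 114.3]
eef_rot: [-3.142, 0.0, 2.986]
contact_force: [0.0, -0.6, 0.6]
opening: 0.2
grip_force: 0.0
in lid frame 10.762238621453092 -4.578395292263833
```

View pics/s4.png

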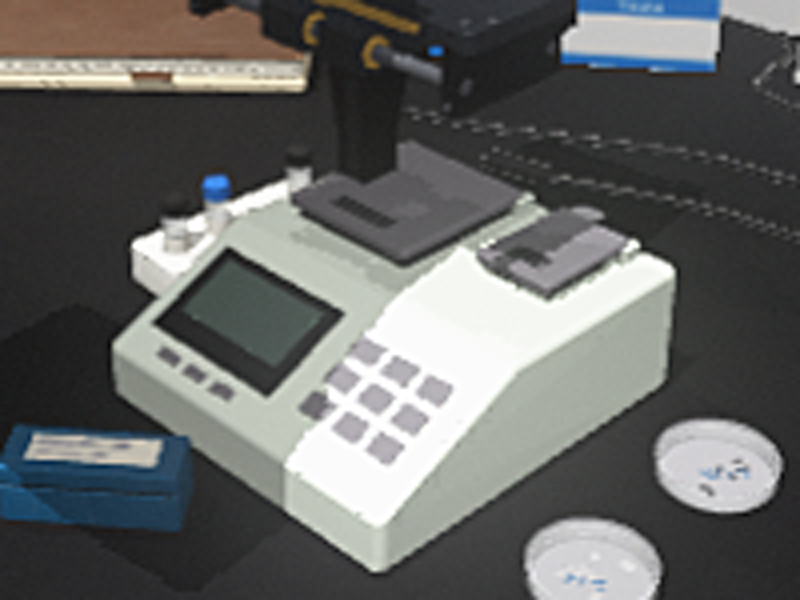

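The fingertips (about (365,180) in the crop) hang over the front of the large lid, clear of the small one. Shift a little forward and go down to just above it.

```bash
python3 -m crank '[{"x":0.006,"y":0,"z":0.01,"roll":0},{"x":0,"y":0,"z":0.01,"roll":0},{"x":0,"y":0,"z":0.004,"roll":0},{"x":0,"y":0,"z":0,"roll":0},{"x":0,"y":0,"z":0,"roll":0},{"x":0,"y":0,"z":0,"roll":0}]'
python3 -m crank '[{"x":0,"y":0,"z":0.001,"roll":0},{"x":0,"y":0,"z":0.001,"roll":0},{"x":0,"y":0,"z":0.001,"roll":0},{"x":0,"y":0,"z":0,"roll":0},{"x":0,"y":0,"z":0,"roll":0}]'
```

```text
time: 5.48
tool_pos: [534.0, 48.6, 89.8]
eef_rot: [3.142, 0.0, 2.986]
contact_force: [0.7, 0.6, 0.6]
opening: 0.6
grip_force: 0.0
time: 5.9
tool_pos: [534.1, 48.6, 86.9]
eef_rot: [3.142, 0.001, 2.986]
contact_force: [-0.0, 0.1, 2.6]
opening: 0.2
grip_force: 1.1
```

Contact is near z = 87, as it should be. Press on in small steps.

```bash
python3 -m crank '[{"x":0,"y":0,"z":0.001,"roll":0},{"x":0,"y":0,"z":0.001,"roll":0},{"x":0,"y":0,"z":0,"roll":0},{"x":0,"y":0,"z":0,"roll":0}]'
python3 -m crank '[{"x":0,"y":0,"z":0.001,"roll":0},{"x":0,"y":0,"z":0.0005,"roll":0},{"x":0,"y":0,"z":0,"roll":0},{"x":0,"y":0,"z":0,"roll":0}]'
```

```text
time: 6.23
tool_pos: [534.0, 48.7, 84.6]
eef_rot: [3.142, 0.0, 2.986]
contact_force: [-0.5, 0.5, 3.1]
opening: 0.2
grip_force: 1.4
time: 6.57
tool_pos: [533.9, 48.7, 83.2]
eef_rot: [3.142, 0.0, 2.986]
contact_force: [-0.4, 0.4, 5.2]
opening: 0.6
grip_force: 2.4
```

```bash
python3 -m crank '[{"x":0,"y":0,"z":0.0005,"roll":0},{"x":0,"y":0,"z":0.0005,"roll":0},{"x":0,"y":0,"z":0,"roll":0},{"x":0,"y":0,"z":0,"roll":0}]'
```

```text
time: 6.9
tool_pos: [534.0, 48.7, 82.9]
eef_rot: [-3.142, 0.0, 2.986]
contact_force: [-2.8, -0.3, 10.3]
opening: 0.8
grip_force: 4.9
```

That is the hard stop, well past the release point. Draw back up and forward, then look.

```bash
python3 -m crank '[{"x":0.002,"y":0,"z":-0.006,"roll":0},{"x":0.012,"y":0,"z":-0.015,"roll":0},{"x":0.025,"y":0,"z":-0.025,"roll":0},{"x":0.03,"y":0,"z":-0.025,"roll":0},{"x":0.02,"y":0,"z":-0.02,"roll":0},{"x":0,"y":0,"z":-0.01,"roll":0},{"x":0,"y":0,"z":0,"roll":0},{"x":0,"y":0,"z":0,"roll":0},{"x":0,"y":0,"z":0,"roll":0},{"x":0,"y":0,"z":0,"roll":0}]'
python3 -m crank '[{"x":0,"y":0,"z":0,"roll":0},{"x":0,"y":0,"z":0,"roll":0},{"x":0,"y":0,"z":0,"roll":0},{"x":0,"y":0,"z":0,"roll":0},{"x":0,"y":0,"z":0,"roll":0},{"x":0,"y":0,"z":0,"roll":0},{"x":0,"y":0,"z":0,"roll":0},{"x":0,"y":0,"z":0,"roll":0},{"x":0,"y":0,"z":0,"roll":0}]'
python3 - <<'E'
from h import *
rs=[]
for n in ('scene','top'):
    f=manip.grab_frame(n)
    for m in manip.mark_of(f,'sample_lid_edge')[:1]: print(n,m['p'],np.round(m['point'])); rs.append(ray(f,m['point']))
    if n=='scene': p=f['pixels'][150:300,180:380,::-1]; cv2.imwrite('pics/s5.png',cv2.resize(p,None,fx=4,fy=4,interpolation=2))
if len(rs)>1: print(tri(rs))
E
```

```text
time: 7.73
tool_pos: [445.6, 62.3, 181.5]
eef_rot: [-3.141, -0.003, 2.986]
contact_force: [-0.4, -0.2, -0.1]
opening: 0.5
grip_force: 0.0
time: 8.48
tool_pos: [445.9, 62.5, 183.1]
eef_rot: [3.142, 0.0, 2.986]
contact_force: [-0.3, -0.2, 0.3]
opening: 0.6
grip_force: 0.0
scene 0.77 [279. 168.]
top 0.88 [281. 178.]
[568.25560692  45.58094699 157.35494566]
```

View pics/s5.png

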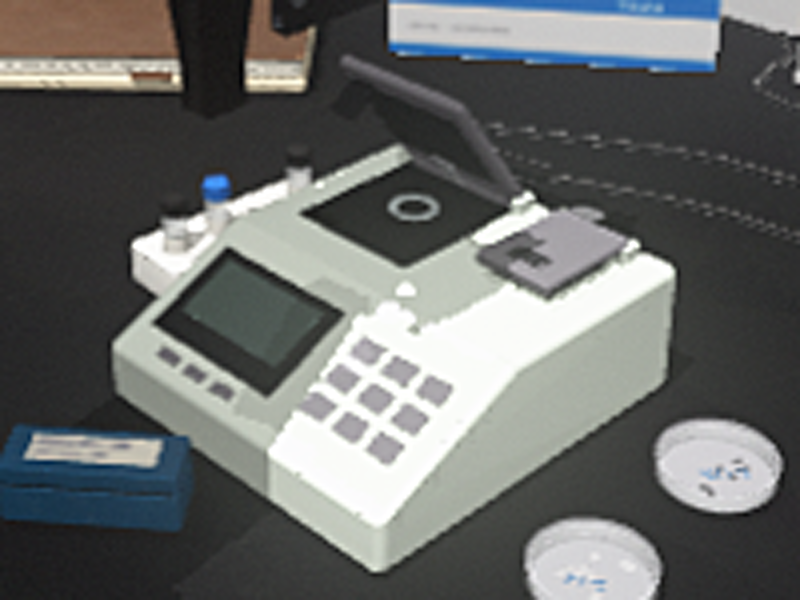

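The scene crop shows the lid standing ajar by itself (edge at about (400,75), triangulated (568,46,157), as expected) and the small lid still shut. Now lower the fingers in front of it and push back.

```bash
python3 -m crank '[{"x":0,"y":0,"z":0.012,"roll":0},{"x":-0.01,"y":0,"z":0.02,"roll":0},{"x":-0.02,"y":0,"z":0.014,"roll":0},{"x":-0.025,"y":0,"z":0,"roll":0},{"x":-0.025,"y":0,"z":0,"roll":0},{"x":-0.015,"y":0,"z":0,"roll":0},{"x":-0.01,"y":0,"z":0,"roll":0},{"x":-0.005,"y":0,"z":0,"roll":0},{"x":-0.004,"y":0,"z":0,"roll":0},{"x":-0.004,"y":0,"z":0,"roll":0}]'
python3 -m crank '[{"x":-0.004,"y":0,"z":0,"roll":0},{"x":-0.004,"y":0,"z":0,"roll":0},{"x":-0.004,"y":0,"z":0,"roll":0},{"x":-0.004,"y":0,"z":0,"roll":0},{"x":-0.004,"y":0,"z":0,"roll":0}]'
```

```text
time: 9.52
tool_pos: [561.9, 44.3, 136.9]
eef_rot: [-3.142, -0.001, 2.986]
contact_force: [-0.5, 0.8, 1.0]
opening: 0.8
grip_force: 0.5
time: 9.93
tool_pos: [582.6, 41.0, 137.2]
eef_rot: [3.142, 0.0, 2.986]
contact_force: [0.2, 0.1, 0.7]
opening: 0.2
grip_force: 0.2
```

```bash
python3 -m crank '[{"x":-0.004,"y":0,"z":0,"roll":0},{"x":-0.004,"y":0,"z":0,"roll":0},{"x":-0.004,"y":0,"z":0,"roll":0},{"x":-0.004,"y":0,"z":0,"roll":0},{"x":-0.004,"y":0,"z":0,"roll":0},{"x":-0.004,"y":0,"z":0,"roll":0},{"x":-0.003,"y":0,"z":0,"roll":0}]'
python3 -m crank '[{"x":-0.003,"y":0,"z":0,"roll":0},{"x":-0.003,"y":0,"z":0,"roll":0},{"x":-0.002,"y":0,"z":0,"roll":0},{"x":0,"y":0,"z":0,"roll":0},{"x":0,"y":0,"z":0,"roll":0}]'
python3 - <<'E'
from h import *
rs=[]
for n in ('scene','top'):
    f=manip.grab_frame(n)
    for m in manip.mark_of(f,'sample_lid_edge')[:1]: print(n,m['p'],np.round(m['point'])); rs.append(ray(f,m['point']))
    if n=='scene': p=f['pixels'][150:300,180:380,::-1]; cv2.imwrite('pics/s6.png',cv2.resize(p,None,fx=4,fy=4,interpolation=2))
if len(rs)>1: print(tri(rs))
E
```

```text
time: 10.52
tool_pos: [609.2, 36.7, 136.9]
eef_rot: [-3.142, -0.0, 2.986]
contact_force: [-0.3, -0.4, 0.4]
opening: 0.5
grip_force: 0.2
time: 10.93
tool_pos: [616.9, 35.6, 137.1]
eef_rot: [3.142, 0.0, 2.986]
contact_force: [-0.4, 0.9, 0.5]
opening: 0.8
grip_force: 0.0
scene 0.71 [304. 156.]
```

View pics/s6.png

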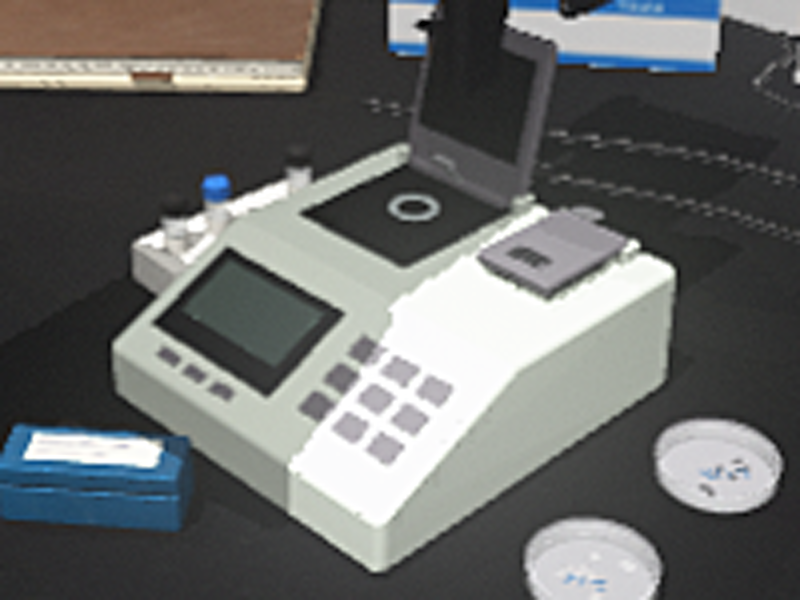

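The lid is pushed beyond the vertical, with the fingers against its underside. The stop is not felt yet, so go on gently.

```bash
python3 -m crank '[{"x":-0.002,"y":0,"z":0,"roll":0},{"x":-0.002,"y":0,"z":0,"roll":0},{"x":-0.002,"y":0,"z":0,"roll":0},{"x":0,"y":0,"z":0,"roll":0},{"x":0,"y":0,"z":0,"roll":0}]'
python3 -m crank '[{"x":-0.001,"y":0,"z":0,"roll":0},{"x":-0.001,"y":0,"z":0,"roll":0},{"x":0,"y":0,"z":0,"roll":0},{"x":0,"y":0,"z":0,"roll":0}]'
```

```text
time: 11.55
tool_pos: [620.7, 35.0, 136.7]
eef_rot: [-3.141, -0.005, 2.986]
contact_force: [-8.4, 0.7, 4.9]
opening: 0.2
grip_force: 4.6
time: 11.88
tool_pos: [621.3, 35.0, 136.5]
eef_rot: [-3.141, -0.008, 2.986]
contact_force: [-13.2, 1.3, 8.1]
opening: 0.6
grip_force: 7.6
```

The stop is felt (13 N). Back off slowly, then withdraw up and forward and check.

```bash
python3 -m crank '[{"x":0.004,"y":0,"z":0,"roll":0},{"x":0.008,"y":0,"z":0,"roll":0},{"x":0.02,"y":0,"z":0,"roll":0},{"x":0.03,"y":0,"z":-0.01,"roll":0},{"x":0.03,"y":0,"z":-0.02,"roll":0},{"x":0.03,"y":0,"z":-0.02,"roll":0},{"x":0.02,"y":0,"z":-0.02,"roll":0},{"x":0,"y":0,"z":0,"roll":0},{"x":0,"y":0,"z":0,"roll":0},{"x":0,"y":0,"z":0,"roll":0}]'
python3 - <<'E'
from h import *
rs=[]
for n in ('scene','top'):
    f=manip.grab_frame(n)
    for k in ('sample_lid_edge','meter','small_lid_edge'):
      for m in manip.mark_of(f,k)[:1]:
        print(n,k,m['p'],np.round(m['point']),np.round(atz(f,m['point'],Z[k])))
        if k=='sample_lid_edge': rs.append(ray(f,m['point']))
    if n=='scene': p=f['pixels'][130:280,180:380,::-1]; cv2.imwrite('pics/s7.png',cv2.resize(p,None,fx=4,fy=4,interpolation=2))
if len(rs)>1: print(tri(rs))
E
```

```text
time: 12.72
tool_pos: [484.8, 56.3, 206.9]
eef_rot: [3.142, 0.001, 2.986]
contact_force: [-0.1, -1.1, -0.1]
opening: 0.4
grip_force: 0.0
scene sample_lid_edge 0.9 [303. 156.] [784. 123.  87.]
scene meter 0.56 [279. 251.] [518.  13.   0.]
scene small_lid_edge 0.57 [309. 213.] [551. -31.  87.]
top small_lid_edge 0.27 [217. 200.] [531. 178.  87.]
```

View pics/s7.png

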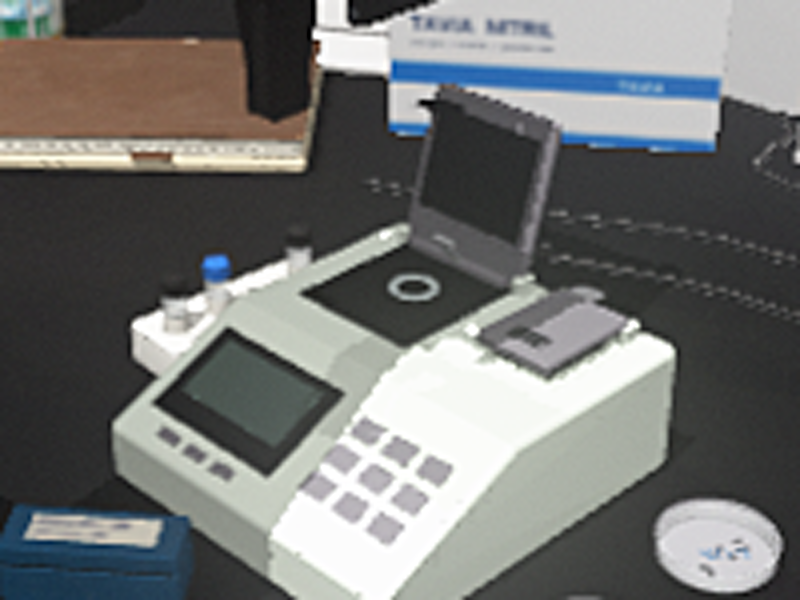

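The lid stands back by itself, its edge near (500,100) in the crop. The small lid is shut and the meter has not moved. I'll check the angle against the mid-plane of the lid, and hand in if it is good.

Run:
```python
from h import *
f=manip.grab_frame('scene'); px=manip.mark_of(f,'sample_lid_edge')[0]['point']
o,d=ray(f,px); y=-.16;u=np.array([np.cos(y),np.sin(y),0]);v=np.array([-u[1],u[0],0])
e0=np.array([531.3,53.7,0]); p=o+d*((e0-o)@v)/(d@v); a=(p-e0)@u-86; h=p[2]-80
th=np.arctan2(h,-a)-np.arctan2(7,86); print(p,a,h,np.hypot(a,h),'angle',th)
if th>1.72: print(manip.hand_in())
```

```text
[633.84896881  37.15070271 163.57729717] 17.875744255022894 83.57729716789396 85.46757768043645 angle 1.7002880726230105
```

The scene camera placed the shut edge about 15 mm short earlier, so this angle is likely to be low. I'll check it against the hinge corners in the same picture, which cancels that bias.

Run:
```python
from h import *
f=manip.grab_frame('scene'); y=-.16;u=np.array([np.cos(y),np.sin(y),0]);v=np.array([-u[1],u[0],0]);e0=np.array([531.3,53.7,0])
K=np.array([[f['fx'],0,f['cx']],[0,f['fy'],f['cy']],[0,0,1.]])
def pr(a,b,z): return cv2.projectPoints(np.array([e0+u*a+v*b+[0,0,z]]),np.array(f['rvec'],float),np.array(f['tvec'],float),K,np.array([f['k1'],0,0,0.]))[0].ravel()
def crop(p): return np.round((p-[180,130])*4)
# underside corners: hinge and free edge, both sides
for th in (1.55,1.7,1.85):
    h=[pr(86,b,80) for b in (42,-42)]; t=[pr(86-86*np.cos(th),b,80+86*np.sin(th)) for b in (42,-42)]
    print(th,'hinge',[crop(p) for p in h],'edge',[crop(p) for p in t],'diff',[np.round((b-a)*4) for a,b in zip(h,t)])
print('deck lid front corners',[crop(pr(0,b,80)) for b in (42,-42)])
g=f['pixels'][140:210,270:330,::-1]; cv2.imwrite('pics/s8.png',cv2.resize(g,None,fx=8,fy=8,interpolation=2))
```

```text
1.55 hinge [array([404., 228.]), array([523., 280.])] edge [array([404.,  83.]), array([528., 128.])] diff [array([  -1., -145.]), array([   6., -152.])]
1.7 hinge [array([404., 228.]), array([523., 280.])] edge [array([420.,  77.]), array([545., 122.])] diff [array([  16., -150.]), array([  22., -158.])]
1.85 hinge [array([404., 228.]), array([523., 280.])] edge [array([436.,  76.]), array([561., 120.])] diff [array([  32., -152.]), array([  38., -161.])]
deck lid front corners [array([290., 283.]), array([409., 342.])]
```

View pics/s8.png

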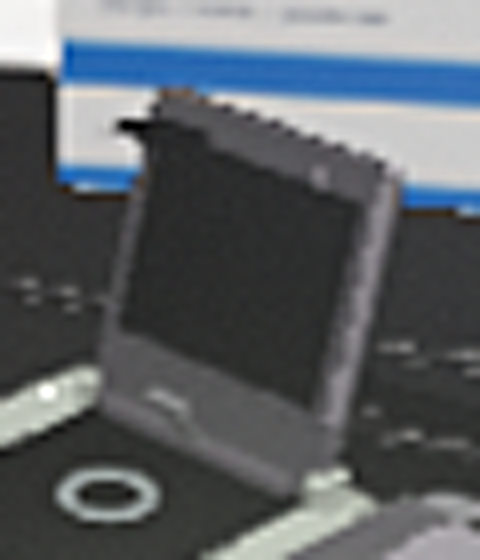

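The left underside edge runs (103,400)→(160,95) and the right (300,490)→(375,160). In model units that is (28,-152) and (37,-165), or about 1.83 rad: the lid is at its stop.

```bash
python3 -c "
from station import manip; print(manip.hand_in())"
```

```text
the job is handed in; nothing more can be done
None
```

I pressed the large lid's catch free, saw the lid stand ajar by itself, then pushed it back to its stop. It now stands open at about 1.83 rad (camera estimate), with the small lid shut and no sign that the meter moved. The job is handed in; no verdict came back.

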